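# Flip up the guard and twist off the jar's cap

### The job

Open the jar in the white rack pocket: swing its blue flip-top guard up and well past upright so that it stays back, unscrew the black cap anticlockwise until it comes free without forcing it (never pull, push or wrench it hard against the jar), and set it down gently, right way up and in the middle of the small wooden tray. Leave the guard open and the other things where they are.

Things in the scene. Friction and masses are not known exactly. Their poses are not given: they have to be found in the camera images.
- rack: white slotted plastic pocket, fixed to the table: 106 (x) by 118 (y) by 46 mm high, open on top, with a hinge upright 60 mm wide behind it (its front face at x = 77 mm, up to 126 mm high). Origin: centre of its underside. Its +x points from the pocket to the upright and hinge, its +z up. The jar stands in its middle
- flap (a joint): angle (rad) of the blue flip-top guard: 0 lying level over the cap, grows as it swings up and back over the hinge (1.57 upright, stop at 2.2). The hinge is stiff: the guard stays where it is left and takes about 1 N at the tab. It is a plate 110 by 66 by 5 mm, 4 to 5 mm above the cap's grip bar when shut, so the cap cannot be gripped until it is up
- flap_hinge (a point): point on the guard's hinge axis (axis along the rack's y), 76 mm from the rack's middle along its +x and 133 mm above the rack's underside
- flap_tab (a point): point in the orange pull tab at the guard's free end, 138 mm from the hinge axis. The tab is a bar 12 mm wide (along the rack's y), 10 mm thick and sticks out 38 mm from the guard's edge, from 112 to 150 mm from the hinge; this point is 26 mm beyond the edge of the blue plate. Pinched across its 12 mm width it can turn between the fingers as the guard swings
- jar: amber glass jar, wedged fast in the pocket, round, 74 mm across; origin: centre of its underside, 6 mm above the rack's. Its neck (80 mm high) has ledges that hold down two lugs inside the cap, and a firm stop; where these lie round the neck cannot be seen and varies, and the yaws of jar and cap do not tell it. A spring in the neck pushes the cap up with about 7 N, less as it rises
- cap_grip (a point): middle of the red grip bar on top of the loose black cap. Bar: 50 mm long (along this frame's x), 14 mm wide (along y), 28 mm tall (14 mm above and below this point). The cap below it is round, 65 mm across and 20 mm high; its rim's underside is 34 mm below this point. z points up. Screwed on, this point is 103 mm above the jar's underside
- cap: the same cap, 70 g; origin: centre of its rim's underside. It turns anticlockwise (from above) with a slight drag (under 0.15 N m) for an unknown 28 to 84 degrees until its lugs come free, then rises up to 6 mm by itself if let and lifts straight off. Some 8 to 12 degrees past that point it meets a firm stop: the moment rises steeply. At the stop it is free to lift, before that not
- tray: small square wooden tray fixed to the table, 120 by 120 mm, rim 12 mm high and 4 mm thick, floor 4 mm thick. Origin: centre of its underside. It and the ceramic pot may change sides
- pot_mid (a point): bystander: middle of a small lidded ceramic pot, 82 mm across, 80 mm high, standing upright
- cups_mid (a point): bystander: middle of a stack of two green cups, 73 mm across, 103 mm high
- coffee_mid (a point): bystander: middle of a closed glass coffee jar, 72 mm across, 120 mm high
- spoon_grip (a point): bystander: handle of an aluminium spoon 150 mm long, lying flat
Not all that is in view belongs to the job. Of the things like the tray, leave any that is yellow; of the rest the smaller one is meant.

How it is judged:
By the outcome, as a careful person would: the job done as asked, in the order asked, and still so for the second after the job is handed in, with the robot touching nothing.
It also fails if it takes over 72 s, if anything falls off the work surface, if the arm or the gripper's body presses on something with over 40 N, if the wrist force passes 120 N, or if a joint passes its speed limit or range.

### The arm

A 6-joint arm with a two-finger parallel gripper is mounted at the origin on the work surface. World frame = base frame: x ahead of the robot, y to its left, z up, the work surface at z = 0. Lengths are in mm, angles in rad, forces in N, time in s.
With the tool pointing down it reaches from about 350 to 975 mm from the base axis. Payload 17.4 kg.
Tool frame: the origin (TCP) lies on the front face of the gripper's body, between the roots of the fingers; the fingertips stand 73 mm ahead of it and the grasp point (between the pads) lies 54 mm ahead of it; z points along the fingers, y is the direction in which the jaws open and shut (so a half turn about z gives the same grasp; the last joint's range is limited). The gripper opens to 85 mm and grips with 20 to 120 N. Pads are 22 mm wide; open, the fingers measure 114 mm over their backs; the gripper's body (76 mm by 85 mm) begins 54 mm behind the grasp point. The pads swing forward as they close: fully open they stand 13 mm farther back than shut.
Start: joints at [-1.245, 0.116, 1.442, -0, 1.584, -0.038], TCP at [240.175, -630.832, 303.903] pointing down, gripper open.
Joint ranges: [-2.83, 2.83], [-0.83, 2.19], [0.07, 2.5], [-1.14, 4.28], [0.01, 3], [-2.97, 2.97]. Speed limits (rad/s): [1.89, 1.89, 2.22, 3.14, 3.14, 3.14].

### API

Orientations are given as a unit quaternion [w, x, y, z].
In Python, from cell import observe, get_image, sign_off gives the robot as it stands. The module is installed in compiled form; this text tells all that it offers.
- The arm moves only by the tool send_rows, never from a script. Its argument "plan" is a list of rows, each a list of 3 entries, a list of its own where there are three numbers: the shift along the tool's x, y, z in m, then the turn, a rotation vector about the tool's x, y, z in degrees, then the gripper's target within -1 to 1 (shut at 1, half-way at 0, fully open at -1). In form: [[[x, y, z], [wx, wy, wz], jaw], ...]. A call has 1 to 12 rows; each row is the pose to reach, as a shift and turn from the pose commanded when the call began, along the tool's axes at that moment; what a row does not reach only later rows make up. A row lasts 1/12 s, in which the tool goes at most 41.7 mm and 7.16 degrees, less where a joint would pass 70% of its speed; a pose out of reach is approached as far as the arm can. A call with a gripper value outside its range is refused whole. The fingers move at their own pace and stop on an object; "force" is the grip in N (left out, the last holds). Time passes only in rows, so rows that repeat a pose let the fingers close. It gives the time, the measured TCP pose, the force and the opening at its end, in the units of the state.
- observe(): the state, without advancing time (a new reading comes with each control period).
- get_image(name): name is "scene" or "top" or "wrist"; returns a dict with "color" (384x512x3 uint8, red, green, blue), "vfov" (degrees; the focal length in pixels is half the picture's height over the tangent of half this angle, whatever the lens; pixels are square), "cx", "cy" (the principal point, pixels), "T" (4x4, takes a point from camera to world coordinates); the wrist camera has in their place "hand_eye" (4x4, takes a point from camera to tool coordinates, whose origin is the TCP and whose axes are the flange's). Camera axes: x right, y up, looking along -z (the intrinsics and any distortion apply to the point x, -y, -z); pixel columns grow to the right and rows downward; lengths in mm; the calibration is good to about 2 mm. A picture is of the moment at which its call begins: read the wrist's pose just before it. There is no depth.
- sign_off(): hands the job in, once; it reports no verdict.
The state is a dict: "time": time; "joint_pos": joint angles; "joint_velocities": joint speeds; "effort": joint torques, N m; "ee_pos": TCP position; "ee_rot": TCP orientation; "wrist_force": force on the tool from outside, world axes, zero at the start; "torque": the same for the moment, N m; "grip_width": opening from 0.0 (shut) to 1.0 (fully open).
Only numpy, scipy, OpenCV 4.12 (cv2) and the standard library are available. Lean on these libraries where they do the work, as an engineer would, in place of code of your own. Each camera call takes 0.05 s, during which the arm holds its last target. There are 200 camera calls.

## Working session

There is one attempt and no reset: what is moved stays moved. The work goes in short steps, Python scripts to look and compute and a tool call to move; the robot and the scene stay as the last step left them, time stands still between calls to the robot, and variables do not carry over. Pictures are saved under pics/ and viewed, about 8 in all and at most 12, crops included, and the job is handed in when it is done.

Besides the shell and the picture viewer there is one more tool, called after ">>>" as name(argument=value, ...), one argument or row to a line, values as JSON. send_rows: Moves the arm, as the interface text tells. Its arguments: {"type":"object","properties":{"plan":{"type":"array"},"force":{"type":"number"}},"required":["plan"]}

```bash
mkdir -p pics
cat > h.py <<'E'
import numpy as np, cv2
from cell import observe, get_image, sign_off
from scipy.spatial.transform import Rotation as R
def Rq(q): return R.from_quat([q[1],q[2],q[3],q[0]])
def cam(name):
    s=observe(); im=get_image(name)
    if name=="wrist":
        T=np.eye(4);T[:3,:3]=Rq(s["ee_rot"]).as_matrix();T[:3,3]=s["ee_pos"];im["T"]=T@np.array(im["hand_eye"])
    else: im["T"]=np.array(im["T"])
    return im
def save(im,n): cv2.imwrite("pics/"+n,cv2.cvtColor(im["color"],cv2.COLOR_RGB2BGR))
def ray(im,u,v):
    h=im["color"].shape[0];f=h/2/np.tan(np.radians(im["vfov"])/2)
    d=im["T"][:3,:3]@np.array([(u-im["cx"])/f,-(v-im["cy"])/f,-1]);return im["T"][:3,3],d
def at(im,u,v,z):
    o,d=ray(im,u,v);return o+d*(z-o[2])/d[2]
def proj(im,p):
    h=im["color"].shape[0];f=h/2/np.tan(np.radians(im["vfov"])/2)
    c=np.linalg.inv(im["T"])@np.append(p,1);return im["cx"]+f*c[0]/-c[2], im["cy"]+f*c[1]/c[2]
E
python3 - <<'E'
from h import *
import pickle
print(observe())
a=cam("scene");b=cam("top");pickle.dump((a,b),open("v0.pkl","wb"))
for i in (a,b): print({k:v for k,v in i.items() if k!="color"})
im=np.hstack([a["color"],b["color"]]);save(a,"s0.png");save(b,"t0.png")
E
```

```text
{'time': 0.0, 'joint_pos': array([-1.24478396e+00,  1.16479351e-01,  1.44230976e+00,  2.05465251e-06,
        1.58401191e+00, -3.77591539e-02]), 'joint_velocities': array([-0.0014268 ,  0.00101195,  0.00178159, -0.00087804, -0.00132301,
        0.00081417]), 'effort': array([-2.73475089e-04, -7.31984210e+01, -6.32495213e+01,  1.79087192e-05,
        6.35158838e-03, -2.69427539e-05]), 'ee_pos': array([ 240.14435358, -630.70548254,  303.13897005]), 'ee_rot': array([-5.98068333e-04,  9.83504155e-01,  1.80884528e-01, -8.57613999e-05]), 'wrist_force': array([-0.98710304,  0.50759247,  1.01651735]), 'torque': array([ 0.03198068, -0.06079612, -0.04790453]), 'grip_width': 1.0048614082471237}
{'vfov': 44.70966057238419, 'cx': 256.563962883944, 'cy': 192.99909536365615, 'T': array([[ 5.84938197e-01, -4.81492984e-01,  6.52695804e-01,
         1.33129050e+03],
       [ 8.10928121e-01,  3.31719163e-01, -4.82035248e-01,
        -6.28745094e+02],
       [ 1.55848842e-02,  8.11250210e-01,  5.84491410e-01,
         8.92650940e+02],
       [ 0.00000000e+00,  0.00000000e+00,  0.00000000e+00,
         1.00000000e+00]])}
{'vfov': 52.008339912505086, 'cx': 256.413078300018, 'cy': 197.7784561080876, 'T': array([[ 1.92185498e-02,  9.94244453e-01, -1.05397417e-01,
         3.09111192e+02],
       [-9.99810245e-01,  1.87759417e-02, -5.19013796e-03,
         1.03226518e+01],
       [-3.18133012e-03,  1.05477164e-01,  9.94416637e-01,
         1.30981110e+03],
       [ 0.00000000e+00,  0.00000000e+00,  0.00000000e+00,
         1.00000000e+00]])}
```

View pics/s0.png

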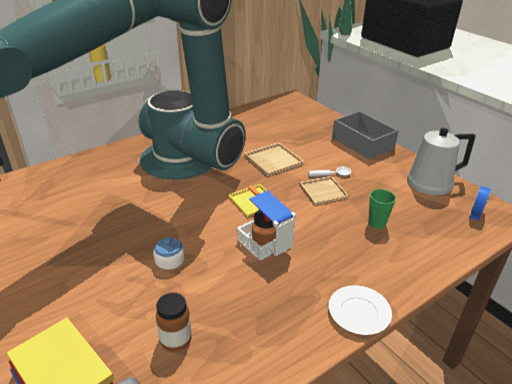

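View pics/t0.png

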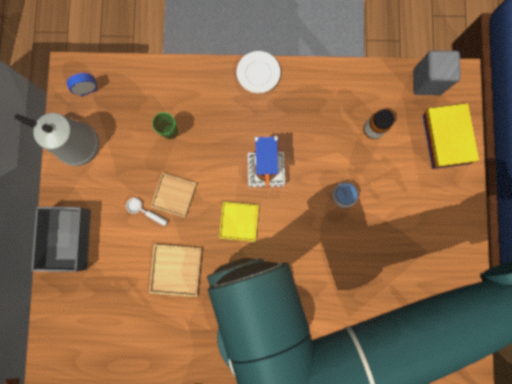

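The top view shows the rack and blue guard at about (266,165), with the orange tab at (268,180) towards the robot. There are three tray-like things: yellow (240,222), wooden large (175,270) and wooden small (175,194). The small wooden one fits the description. I'll measure now and enlarge that area.

Run:
```python
from h import *
import pickle
a,b=pickle.load(open("v0.pkl","rb"))
def comps(im,lo,hi,box,name,zs):
    hsv=cv2.cvtColor(im["color"],cv2.COLOR_RGB2HSV);m=cv2.inRange(hsv,lo,hi)
    k=np.zeros_like(m);x0,y0,x1,y1=box;k[y0:y1,x0:x1]=m[y0:y1,x0:x1]
    c=max(cv2.findContours(k,0,2)[0],key=cv2.contourArea)
    r=cv2.minAreaRect(c);print(name,cv2.contourArea(c),r)
    pts=np.array([at(im,*p,zs)[:2] for p in cv2.boxPoints(r)]);print(pts.round(0).tolist(),'mid',pts.mean(0).round(1),'sides',np.linalg.norm(np.roll(pts,-1,0)-pts,axis=1).round(0), 'dir',[np.degrees(np.arctan2(*(pts[(i+1)%4]-pts[i])[::-1])).round(1) for i in range(4)])
comps(b,(105,120,80),(130,255,255),(230,110,300,200),"plate",133)
comps(b,(5,180,150),(16,255,255),(240,165,290,200),"tab",130)
comps(b,(12,60,165),(25,150,255),(145,160,205,225),"smalltray",12)
comps(b,(12,60,165),(25,150,255),(140,235,210,305),"bigtray",12)
cr=lambda im,x0,y0,x1,y1,s:cv2.resize(im["color"][y0:y1,x0:x1],None,fx=s,fy=s,interpolation=cv2.INTER_CUBIC)
c1=cr(b,120,120,300,300,3);c2=cr(a,220,130,360,270,3)
o=np.zeros((540,560+240,3),np.uint8);o[:540,:540]=c1;o[:420,540:]=c2[:,:260] if 0 else cv2.resize(c2,(260,420))[:, :260];
cv2.imwrite("pics/c1.png",o[...,::-1])
```

```text
plate 647.0 ((266.3257141113281, 155.46824645996094), (35.396907806396484, 20.369556427001953), 87.79740142822266)
[[617.0, 23.0], [621.0, -39.0], [511.0, -45.0], [508.0, 17.0]] mid [564.  -11.2] sides [ 62. 109.  62. 109.] dir [np.float64(-86.7), np.float64(-177.0), np.float64(93.3), np.float64(3.3)]
tab 13.5 ((266.5, 180.5), (9.0, 3.0), 90.0)
[[501.0, -8.0], [501.0, -17.0], [474.0, -18.0], [474.0, -9.0]] mid [487.4 -13. ] sides [ 9. 28.  9. 28.] dir [np.float64(-88.9), np.float64(-179.1), np.float64(91.1), np.float64(1.0)]
smalltray 1370.0 ((172.9500274658203, 194.65000915527344), (38.89601135253906, 39.21223831176758), 18.43494987487793)
[[409.0, 374.0], [534.0, 339.0], [495.0, 214.0], [371.0, 251.0]] mid [452.2 294.5] sides [130. 131. 130. 130.] dir [np.float64(-15.8), np.float64(-107.4), np.float64(163.6), np.float64(72.8)]
bigtray 2369.0 ((174.32379150390625, 270.43853759765625), (49.794654846191406, 51.333763122558594), 5.19442892074585)
[[128.0, 364.0], [292.0, 357.0], [281.0, 194.0], [117.0, 203.0]] mid [204.4 279.7] sides [165. 164. 164. 161.] dir [np.float64(-2.5), np.float64(-94.0), np.float64(176.7), np.float64(86.1)]
```

View pics/c1.png

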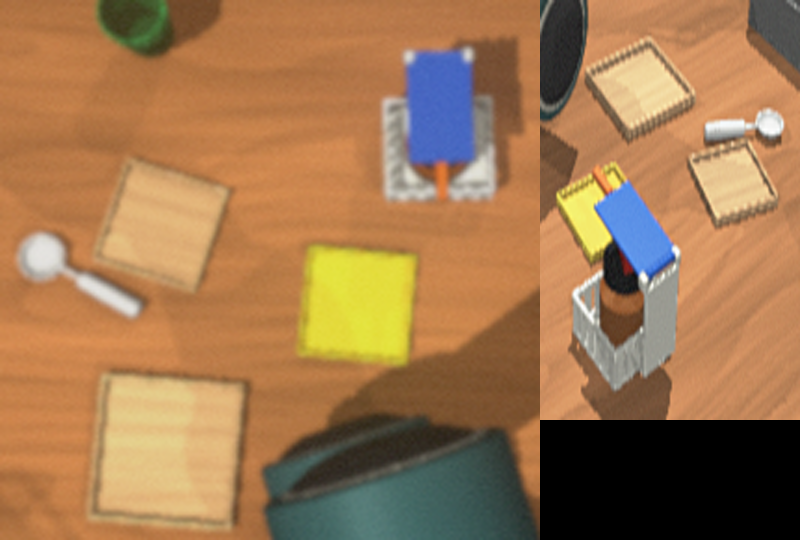

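The crop confirms it: the small wooden tray is at about (174,194), smaller than the wooden one at (175,270), and not yellow. The rack yaw is about 2–3° and the tab is near (484,-14). I'm moving above the tab.

>>> send_rows(
  plan=[
    [[0.44,-0.485,0],[0,0,18],-1],
    [[0.44,-0.485,0],[0,0,18],-1],
    [[0.44,-0.485,0],[0,0,18],-1],
    [[0.44,-0.485,0],[0,0,18],-1],
    [[0.44,-0.485,0],[0,0,18],-1],
    [[0.44,-0.485,0],[0,0,18],-1],
    [[0.44,-0.485,0],[0,0,18],-1],
    [[0.44,-0.485,0],[0,0,18],-1],
    [[0.44,-0.485,0],[0,0,18],-1],
    [[0.44,-0.485,0],[0,0,18],-1],
    [[0.44,-0.485,0],[0,0,18],-1],
    [[0.44,-0.485,0],[0,0,18],-1],
  ],
  force=25,
)

```text
time: 1.1
ee_pos: [422.4, -163.2, 303.9]
ee_rot: [0.0, 1.0, 0.025, 0.0]
wrist_force: [1.5, -0.6, -0.0]
grip_width: 0.997
```

>>> send_rows(
  plan=[
    [[0.06,-0.14,0],[0,0,0],-1],
    [[0.06,-0.14,0],[0,0,0],-1],
    [[0.06,-0.14,0],[0,0,0],-1],
    [[0.06,-0.14,0],[0,0,0],-1],
    [[0.06,-0.14,0],[0,0,0],-1],
    [[0.06,-0.14,0],[0,0,0],-1],
  ],
)

```text
time: 1.6
ee_pos: [475.5, -21.2, 303.5]
ee_rot: [-0.0, 1.0, 0.026, -0.0]
wrist_force: [-1.0, -0.5, -0.2]
grip_width: 0.998
```

Run:
```python
from h import *
import pickle
w=cam("wrist");save(w,"w1.png");pickle.dump(w,open("w1.pkl","wb"))
print(observe()["ee_pos"],np.array(w["hand_eye"]).round(2),w["cx"],w["cy"],w["vfov"])
print("expected tab",proj(w,[484,-14,131]),"hinge",proj(w,[621,-8,133]))
```

```text
[475.27325373 -22.1976674  303.58586784] [[ -0.     0.95   0.32  83.04]
 [  1.     0.    -0.    -0.42]
 [ -0.     0.32  -0.95 -71.44]
 [  0.     0.     0.     1.  ]] 254.72476074955497 189.44895245175965 59.854352804494816
expected tab (np.float64(246.4090409005976), np.float64(179.45435089067277)) hinge (np.float64(246.46638891856242), np.float64(-28.961252438892473))
```

View pics/w1.png

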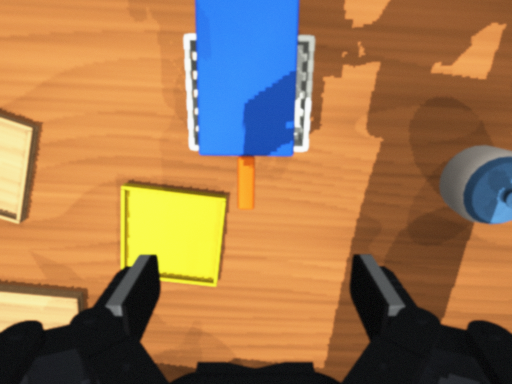

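The wrist view shows the orange tab at (247,157–208) and the front edge of the guard at v≈156, with corners at u 200 and 294.

Run:
```python
from h import *
import pickle
w=pickle.load(open("w1.pkl","rb"));h=cv2.cvtColor(w["color"],cv2.COLOR_RGB2HSV)
for n,lo,hi,bx in (("plate",(105,120,60),(125,255,255),(180,0,320,170)),("tab",(5,200,150),(16,255,255),(230,150,265,220))):
    m=cv2.inRange(h,lo,hi);k=np.zeros_like(m);x0,y0,x1,y1=bx;k[y0:y1,x0:x1]=m[y0:y1,x0:x1]
    c=max(cv2.findContours(k,0,2)[0],key=cv2.contourArea)
    r=cv2.minAreaRect(c);print(n,r,[at(w,*p,134)[:2].round(1).tolist() for p in cv2.boxPoints(r)])
    # side mid points per row
    for v in (20,60,100,140,165,180,200):
        u=np.where(k[v])[0]
        if len(u): print(v,u.min(),u.max(),at(w,(u.min()+u.max())/2,v,134)[:2].round(1))
```

```text
plate ((246.5, 77.5), (155.0, 103.0), 90.0) [[603.0, 24.1], [606.5, -41.7], [505.7, -51.1], [501.7, 24.6]]
20 196 297 [593.2  -9.3]
60 197 296 [569.  -10.4]
100 197 294 [542.9 -10.8]
140 198 293 [514.8 -12. ]
tab ((245.5, 182.5), (51.0, 17.0), 90.0) [[501.9, -6.3], [502.5, -18.9], [462.1, -20.9], [461.4, -7.8]]
165 238 253 [496.1 -12.9]
180 238 253 [484.4 -13.4]
200 238 253 [468.4 -14.1]
```

>>> send_rows(
  plan=[
    [[0.004,-0.007,0.04],[0,0,0.6],-1],
    [[0.004,-0.007,0.06],[0,0,0.6],-1],
    [[0.004,-0.007,0.06],[0,0,0.6],-1],
    [[0.004,-0.007,0.06],[0,0,0.6],-1],
    [[0.004,-0.007,0.06],[0,0,0.6],-1],
  ],
)

```text
time: 2.07
ee_pos: [479.2, -16.0, 245.6]
ee_rot: [0.0, 1.0, 0.019, 0.001]
wrist_force: [-0.2, 0.3, 0.8]
grip_width: 0.997
```

Run:
```python
from h import *
import pickle
w=cam("wrist");pickle.dump(w,open("w2.pkl","wb"));h=cv2.cvtColor(w["color"],cv2.COLOR_RGB2HSV)
print(observe()["ee_pos"],observe()["joint_velocities"].round(3))
def comp(im,lo,hi,bx):
    h=cv2.cvtColor(im["color"],cv2.COLOR_RGB2HSV);m=cv2.inRange(h,lo,hi);x0,y0,x1,y1=bx
    k=np.zeros_like(m);k[y0:y1,x0:x1]=m[y0:y1,x0:x1];return max(cv2.findContours(k,0,2)[0],key=cv2.contourArea)[:,0]
c=comp(w,(5,200,120),(16,255,255),(180,60,320,300));print("tab w",c.min(0),c.max(0))
v0,v1=c[:,1].min(),c[:,1].max();uc=(c[:,0].min()+c[:,0].max())/2+.5
for z in (130,135): print(z,at(w,uc,v0,z).round(1),at(w,uc,v1+1,z).round(1))
s=cam("scene")
# tab end & plate front corners in scene
c=comp(s,(5,200,120),(13,255,255),(235,175,280,215));print("scene tab",c.min(0),c.max(0))
for z in (130,):
    print("pred scene of wrist est", proj(s,at(w,uc,v0,z)),proj(s,at(w,uc,v1+1,z)))
```

```text
[479.35811562 -15.91517394 245.85865123] [ 0.006  0.    -0.002  0.002 -0.004  0.001]
tab w [241 189] [262 255]
130 [499.7 -13.3 130. ] [454.9 -14.9 130. ]
135 [501.4 -13.2 135. ] [457.8 -14.8 135. ]Traceback (most recent call last):
  File "<stdin>", line 13, in <module>
  File "<stdin>", line 7, in comp
ValueError: max() iterable argument is empty
```

Run:
```python
from h import *
import pickle
a,b=pickle.load(open("v0.pkl","rb"));w=pickle.load(open("w2.pkl","rb"));w1=pickle.load(open("w1.pkl","rb"))
def comp(im,lo,hi,bx):
    h=cv2.cvtColor(im["color"],cv2.COLOR_RGB2HSV);m=cv2.inRange(h,lo,hi);x0,y0,x1,y1=bx
    k=np.zeros_like(m);k[y0:y1,x0:x1]=m[y0:y1,x0:x1];return max(cv2.findContours(k,0,2)[0],key=cv2.contourArea)
c=comp(a,(105,120,60),(125,255,255),(240,180,305,230));print("scene plate quad",cv2.approxPolyDP(c,3,True)[:,0].tolist())
c=comp(b,(105,120,60),(125,255,255),(240,120,300,190));print("top plate",cv2.approxPolyDP(c,3,True)[:,0].tolist())
c=comp(w,(105,120,60),(125,255,255),(100,0,400,240));print("w2 plate",cv2.approxPolyDP(c,4,True)[:,0].tolist())
o=np.hstack([cv2.resize(a["color"][170:265,225:305],(480,570),interpolation=cv2.INTER_CUBIC),cv2.resize(w["color"],(320,570)[:1]+(240,)) if 0 else np.zeros((570,320,3),np.uint8)])
o[:240,480:]=cv2.resize(w["color"],(320,240));o[250:566,480:]=cv2.resize(b["color"][120:199,226:306],(320,316),interpolation=cv2.INTER_CUBIC)
cv2.imwrite("pics/c2.png",o[...,::-1])
```

```text
scene plate quad [[250, 199], [272, 221], [291, 216], [268, 191]]
top plate [[260, 138], [256, 143], [257, 172], [276, 172], [276, 142]]
w2 plate [[182, 0], [191, 184], [311, 185], [319, 0]]
```

View pics/c2.png

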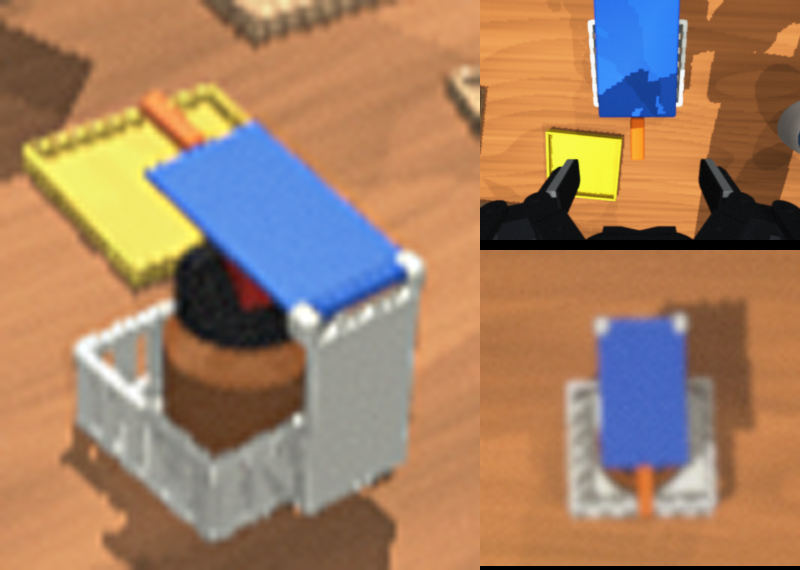

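Run:
```python
from h import *
import pickle
a,b=pickle.load(open("v0.pkl","rb"));w=pickle.load(open("w2.pkl","rb"));w1=pickle.load(open("w1.pkl","rb"))
def tri(obs):
    A=np.zeros((3,3));B=np.zeros(3);L=[]
    for im,u,v in obs:
        o,d=ray(im,u,v);d=d/np.linalg.norm(d);P=np.eye(3)-np.outer(d,d);A+=P;B+=P@o;L.append((o,P))
    x=np.linalg.solve(A,B);return x.round(1),[np.linalg.norm(P@(x-o)).round(1) for o,P in L]
for n,s,t,p,q in (("end",(250,185.3),(267.2,186),(251.5,256),(246,208.5)),("-y",(250,199),(277,172.8),(311.5,185.5),(294,156)),("+y",(267,190.3),(256.3,173),(190.5,185.5),(199,156))):
    print(n,"all",tri([(a,*s),(b,*t),(w,*p),(w1,*q)]),"scene+w",tri([(a,*s),(w,*p)]),"s+t",tri([(a,*s),(b,*t)]),"w12",tri([(w1,*q),(w,*p)]))
```

```text
end all (array([468.3, -14.6, 154.4]), [np.float64(1.0), np.float64(1.1), np.float64(0.6), np.float64(1.2)]) scene+w (array([469.1, -14.5, 155.7]), [np.float64(0.5), np.float64(0.5)]) s+t (array([467.4, -14.5, 155. ]), [np.float64(0.5), np.float64(0.5)]) w12 (array([470.9, -14.6, 157.8]), [np.float64(0.4), np.float64(0.4)])
-y all (array([508.7, -44.8, 146.6]), [np.float64(1.7), np.float64(1.0), np.float64(0.4), np.float64(2.1)]) scene+w (array([509.3, -44.4, 146.5]), [np.float64(1.1), np.float64(1.1)]) s+t (array([509.1, -43.5, 145.4]), [np.float64(0.3), np.float64(0.3)]) w12 (array([504.3, -48.1, 132.8]), [np.float64(0.4), np.float64(0.4)])
+y all (array([505.6,  18.6, 147.8]), [np.float64(1.7), np.float64(1.2), np.float64(1.3), np.float64(1.4)]) scene+w (array([504.9,  18.9, 146.3]), [np.float64(1.4), np.float64(1.4)]) s+t (array([506.1,  17.4, 148. ]), [np.float64(1.0), np.float64(1.0)]) w12 (array([500.1,  22.8, 129.3]), [np.float64(0.4), np.float64(0.4)])
```

The guard stands slightly open, at about 0.12 rad. The hinge is near (618,-8,133), the tab point near (481,-14,149) and the yaw about 2.4°. I'll go down and pinch.

>>> send_rows(
  plan=[
    [[0.002,-0.002,0.02],[0,0,0],-1],
    [[0.002,-0.002,0.04],[0,0,0],-1],
    [[0.002,-0.002,0.043],[0,0,0],0],
    [[0.002,-0.002,0.043],[0,0,0],1],
    [[0.002,-0.002,0.043],[0,0,0],1],
    [[0.002,-0.002,0.043],[0,0,0],1],
    [[0.002,-0.002,0.043],[0,0,0],1],
    [[0.002,-0.002,0.043],[0,0,0],1],
    [[0.002,-0.002,0.043],[0,0,0],1],
  ],
  force=25,
)

```text
time: 2.92
ee_pos: [481.1, -13.8, 201.6]
ee_rot: [0.001, 1.0, 0.019, 0.001]
wrist_force: [0.5, -6.5, 0.5]
grip_width: 0.128
```

>>> send_rows(
  plan=[
    [[0.002,0,-0.012],[0,0,0],1],
    [[0.005,0,-0.025],[0,0,0],1],
    [[0.01,0,-0.038],[0,0,0],1],
    [[0.016,0,-0.05],[0,0,0],1],
    [[0.023,0,-0.062],[0,0,0],1],
    [[0.0315,0,-0.073],[0,0,0],1],
    [[0.041,0,-0.083],[0,0,0],1],
    [[0.051,0,-0.092],[0,0,0],1],
    [[0.0625,0,-0.1],[0,0,0],1],
    [[0.0745,0,-0.107],[0,0,0],1],
    [[0.0745,0,-0.107],[0,0,0],1],
  ],
)

```text
time: 3.83
ee_pos: [556.7, -10.8, 309.1]
ee_rot: [0.001, 1.0, 0.019, 0.0]
wrist_force: [-1.7, -5.4, 5.3]
grip_width: 0.132
```

>>> send_rows(
  plan=[
    [[0.0125,0,-0.0055],[0,0,0],1],
    [[0.0255,0,-0.01],[0,0,0],1],
    [[0.039,0,-0.013],[0,0,0],1],
    [[0.0525,0,-0.0145],[0,0,0],1],
    [[0.0665,0,-0.015],[0,0,0],1],
    [[0.08,0,-0.014],[0,0,0],1],
    [[0.094,0,-0.0115],[0,0,0],1],
    [[0.107,0,-0.0075],[0,0,0],1],
    [[0.12,0,-0.0025],[0,0,0],1],
    [[0.12,0,-0.0025],[0,0,0],1],
    [[0.12,0,-0.0025],[0,0,0],0.5],
    [[0.12,0,-0.0025],[0,0,0],-0.3],
  ],
)

```text
time: 4.83
ee_pos: [675.3, -5.5, 310.5]
ee_rot: [-0.0, 1.0, 0.02, -0.0]
wrist_force: [-0.0, -0.2, 0.9]
grip_width: 0.378
```

>>> send_rows(
  plan=[
    [[0,0,-0.02],[0,0,0],-1],
    [[0,0,-0.05],[0,0,0],-1],
    [[-0.03,0,-0.05],[0,0,0],-1],
    [[-0.07,0,-0.05],[0,0,0],-1],
    [[-0.11,0,-0.03],[0,0,0],-1],
    [[-0.132,0,0.01],[0,0,0],-1],
    [[-0.132,0,0.01],[0,0,0],-1],
    [[-0.132,0,0.01],[0,0,0],-1],
    [[-0.132,0,0.01],[0,0,0],-1],
  ],
)

```text
time: 5.58
ee_pos: [543.8, -10.7, 301.8]
ee_rot: [-0.0, 1.0, 0.02, 0.001]
wrist_force: [-0.3, -0.2, 0.7]
grip_width: 1.003
```

Run:
```python
from h import *
import pickle
w=cam("wrist");s=cam("scene");t=cam("top");pickle.dump((w,s,t),open("w3.pkl","wb"))
print(observe()["ee_pos"],observe()["joint_pos"].round(3))
h=cv2.cvtColor(w["color"],cv2.COLOR_RGB2HSV)
m=cv2.inRange(h,(0,150,50),(5,255,255))|cv2.inRange(h,(172,150,50),(180,255,255));m[:60]=0
c=max(cv2.findContours(m,0,2)[0],key=cv2.contourArea);r=cv2.minAreaRect(c);print(r,cv2.contourArea(c))
p=np.array([at(w,*q,123) for q in cv2.boxPoints(r)]);print(p.round(1),p.mean(0).round(1))
o=np.zeros((600,800,3),np.uint8);o[:384,:512]=w["color"];o[:288,512:]=cv2.resize(s["color"][150:260,215:325],(288,288));o[300:588,512:]=cv2.resize(t["color"][100:210,210:320],(288,288))
cv2.imwrite("pics/c3.png",o[...,::-1])
```

```text
[544.55680527 -10.65556448 302.04549019] [-0.066 -0.17   1.725  0.     1.585  1.465]
((257.01080322265625, 186.6769256591797), (22.66476821899414, 65.95702362060547), 25.114835739135742) 1318.5
[[523.2   6.8 123. ]
 [573.2 -13.7 123. ]
 [566.3 -29.8 123. ]
 [515.4 -10.2 123. ]] [544.5 -11.7 123. ]
```

View pics/c3.png

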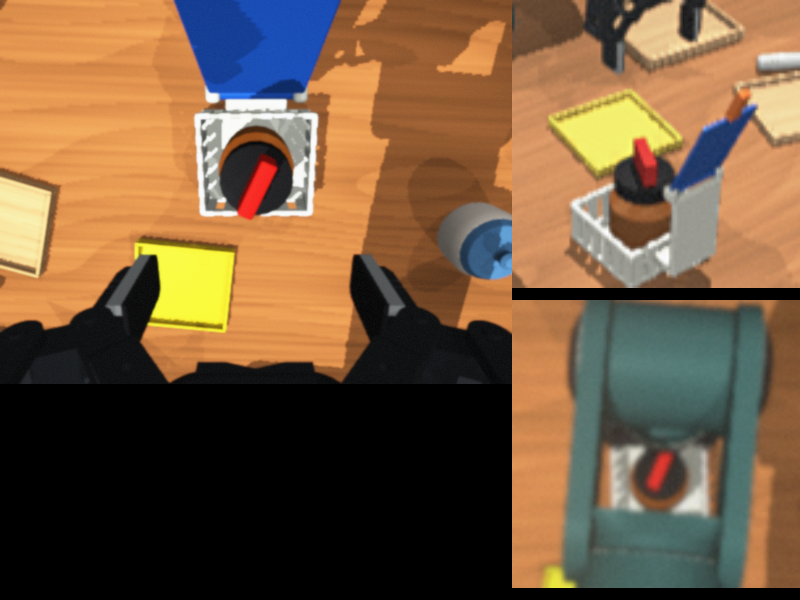

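The guard is leaning well back. The red bar is centred at (257,187) with its long axis at yaw ≈ -22°, and the jar is at about (543,-12). I'll align, go down and grip.

>>> send_rows(
  plan=[
    [[-0.0015,0.001,0.02],[0,0,7],-1],
    [[-0.0015,0.001,0.045],[0,0,14],-1],
    [[-0.0015,0.001,0.07],[0,0,21],-1],
    [[-0.0015,0.001,0.095],[0,0,24.5],-1],
    [[-0.0015,0.001,0.115],[0,0,24.5],-1],
    [[-0.0015,0.001,0.127],[0,0,24.5],-1],
    [[-0.0015,0.001,0.13],[0,0,24.5],-1],
    [[-0.0015,0.001,0.13],[0,0,24.5],-1],
  ],
  force=25,
)

```text
time: 6.4
ee_pos: [542.4, -11.7, 170.6]
ee_rot: [0.0, 0.981, -0.193, -0.0]
wrist_force: [-0.6, 0.3, 0.9]
grip_width: 0.997
```

>>> send_rows(
  plan=[
    [[0,0,0],[0,0,0],0.3],
    [[0,0,0],[0,0,0],0.5],
    [[0,0,0],[0,0,0],1],
    [[0,0,0],[0,0,0],1],
    [[0,0,0],[0,0,0],1],
    [[0,0,0],[0,0,0],1],
    [[0,0,0],[0,0,0],1],
    [[0,0,0],[0,0,0],1],
  ],
  force=25,
)

```text
time: 7.07
ee_pos: [542.0, -11.8, 170.8]
ee_rot: [-0.0, 0.981, -0.193, 0.0]
wrist_force: [-1.7, 0.1, 5.6]
grip_width: 0.161
```

Run:
```python
from h import *
s=observe();print({k:np.round(s[k],3) for k in("time","ee_pos","ee_rot","wrist_force","torque","grip_width","joint_pos")})
```

```text
{'time': np.float64(7.067), 'ee_pos': array([541.999, -11.754, 170.823]), 'ee_rot': array([-0.   ,  0.981, -0.193,  0.   ]), 'wrist_force': array([-1.676,  0.104,  5.599]), 'torque': array([-0.014,  0.261,  0.011]), 'grip_width': np.float64(0.161), 'joint_pos': array([-0.069, -0.107,  1.884, -0.   ,  1.364,  1.89 ])}
```

>>> send_rows(
  plan=[
    [[0,0,0],[0,0,-2],1],
    [[0,0,0],[0,0,-4],1],
    [[0,0,0],[0,0,-6],1],
    [[0,0,0],[0,0,-8],1],
    [[0,0,0],[0,0,-10],1],
    [[0,0,0],[0,0,-12],1],
    [[0,0,0],[0,0,-14],1],
    [[0,0,0],[0,0,-16],1],
    [[0,0,0],[0,0,-18],1],
    [[0,0,0],[0,0,-20],1],
    [[0,0,0],[0,0,-22],1],
    [[0,0,0],[0,0,-24],1],
  ],
  force=40,
)

```text
time: 8.07
ee_pos: [542.1, -11.7, 170.9]
ee_rot: [-0.0, 1.0, 0.016, 0.0]
wrist_force: [0.0, 0.2, 5.0]
grip_width: 0.151
```

```bash
cat > o.py <<'E'
from h import *
s=observe();R_=Rq(s["ee_rot"]).as_matrix();print(round(s["time"],2),s["ee_pos"].round(1),"yaw",np.degrees(np.arctan2(R_[1,0],R_[0,0])).round(1),"F",s["wrist_force"].round(1),"M",s["torque"].round(3),"w",round(float(s["grip_width"]),3))
E
python3 o.py
```

```text
8.07 [542.1 -11.7 170.9] yaw 1.8 F [0.  0.2 5. ] M [ 0.095  0.027 -0.048] w 0.151
```

>>> send_rows(
  plan=[
    [[0,0,-0.0005],[0,0,-1],1],
    [[0,0,-0.0005],[0,0,-2],1],
    [[0,0,-0.0005],[0,0,-2],1],
  ],
)

```text
time: 8.32
ee_pos: [542.0, -11.7, 170.9]
ee_rot: [-0.0, 0.999, 0.033, 0.0]
wrist_force: [1.6, 1.0, 0.4]
grip_width: 0.155
```

```bash
python3 o.py
```

```text
8.32 [542.  -11.7 170.9] yaw 3.8 F [1.6 1.  0.4] M [ 0.091 -0.344  0.047] w 0.155
```

>>> send_rows(
  plan=[
    [[0,0,0],[0,0,-2],1],
    [[0,0,0],[0,0,-4],1],
    [[0,0,0],[0,0,-4],1],
  ],
)

```text
time: 8.57
ee_pos: [541.9, -11.7, 170.9]
ee_rot: [-0.0, 0.998, 0.068, -0.0]
wrist_force: [1.0, 0.0, 1.6]
grip_width: 0.157
```

```bash
python3 o.py
```

```text
8.57 [541.9 -11.7 170.9] yaw 7.8 F [1.  0.  1.6] M [ 0.101 -0.118  0.096] w 0.157
```

>>> send_rows(
  plan=[
    [[0,0,0],[0,0,-2],1],
    [[0,0,0],[0,0,-4],1],
    [[0,0,0],[0,0,-4],1],
  ],
)

```text
time: 8.82
ee_pos: [541.9, -11.8, 170.9]
ee_rot: [-0.0, 0.995, 0.102, -0.0]
wrist_force: [0.5, 0.1, 1.3]
grip_width: 0.155
```

```bash
python3 o.py
```

```text
8.82 [541.9 -11.8 170.9] yaw 11.7 F [0.5 0.1 1.3] M [0.097 0.034 0.051] w 0.155
```

>>> send_rows(
  plan=[
    [[0,0,0],[0,0,-2],1],
    [[0,0,0],[0,0,-4],1],
    [[0,0,0],[0,0,-4],1],
  ],
)

```text
time: 9.07
ee_pos: [541.9, -11.7, 170.9]
ee_rot: [0.0, 0.991, 0.137, -0.0]
wrist_force: [-0.5, 0.4, 1.6]
grip_width: 0.155
```

```bash
python3 o.py
```

```text
9.07 [541.9 -11.7 170.9] yaw 15.7 F [-0.5  0.4  1.6] M [0.1   0.02  0.116] w 0.155
```

>>> send_rows(
  plan=[
    [[0,0,0],[0,0,-2],1],
    [[0,0,0],[0,0,-4],1],
    [[0,0,0],[0,0,-4],1],
  ],
)

```text
time: 9.32
ee_pos: [541.9, -11.8, 170.9]
ee_rot: [-0.0, 0.985, 0.171, -0.0]
wrist_force: [-0.1, 1.2, 2.4]
grip_width: 0.155
```

```bash
python3 o.py
```

```text
9.32 [541.9 -11.8 170.9] yaw 19.7 F [-0.1  1.2  2.4] M [ 0.109 -0.028  0.072] w 0.155
```

>>> send_rows(
  plan=[
    [[0,0,0],[0,0,-2],1],
    [[0,0,0],[0,0,-4],1],
    [[0,0,0],[0,0,-4],1],
  ],
)

```text
time: 9.57
ee_pos: [541.9, -11.8, 170.9]
ee_rot: [0.0, 0.979, 0.205, -0.0]
wrist_force: [-0.2, 0.8, 2.1]
grip_width: 0.151
```

```bash
python3 o.py
```

```text
9.57 [541.9 -11.8 170.9] yaw 23.7 F [-0.2  0.8  2.1] M [ 0.067 -0.004  0.052] w 0.151
```

>>> send_rows(
  plan=[
    [[0,0,0],[0,0,-2],1],
    [[0,0,0],[0,0,-4],1],
    [[0,0,0],[0,0,-4],1],
  ],
)

```text
time: 9.82
ee_pos: [541.9, -11.8, 170.9]
ee_rot: [0.0, 0.971, 0.239, 0.0]
wrist_force: [-0.1, 0.7, 2.3]
grip_width: 0.155
```

```bash
python3 o.py
```

```text
9.82 [541.9 -11.8 170.9] yaw 27.7 F [-0.1  0.7  2.3] M [ 0.103 -0.04   0.082] w 0.155
```

>>> send_rows(
  plan=[
    [[0,0,0],[0,0,-2],1],
    [[0,0,0],[0,0,-4],1],
    [[0,0,0],[0,0,-4],1],
  ],
)

```text
time: 10.07
ee_pos: [541.9, -11.8, 171.0]
ee_rot: [0.0, 0.962, 0.273, 0.0]
wrist_force: [-0.2, 0.5, 2.9]
grip_width: 0.154
```

```bash
python3 o.py
```

```text
10.07 [541.9 -11.8 171. ] yaw 31.7 F [-0.2  0.5  2.9] M [0.082 0.053 0.051] w 0.154
```

>>> send_rows(
  plan=[
    [[0,0,0],[0,0,-2],1],
    [[0,0,0],[0,0,-4],1],
    [[0,0,0],[0,0,-4],1],
  ],
)

```text
time: 10.32
ee_pos: [542.0, -11.8, 171.0]
ee_rot: [0.0, 0.952, 0.306, 0.0]
wrist_force: [0.0, 0.1, 3.5]
grip_width: 0.153
```

```bash
python3 o.py
```

```text
10.32 [542.  -11.8 171. ] yaw 35.6 F [0.  0.1 3.5] M [0.019 0.065 0.013] w 0.153
```

>>> send_rows(
  plan=[
    [[0,0,0],[0,0,-2],1],
    [[0,0,0],[0,0,-4],1],
    [[0,0,0],[0,0,-4],1],
  ],
)

```text
time: 10.57
ee_pos: [542.0, -11.8, 171.2]
ee_rot: [0.0, 0.941, 0.339, 0.0]
wrist_force: [-1.0, 0.0, 5.5]
grip_width: 0.157
```

```bash
python3 o.py
```

```text
10.57 [542.  -11.8 171.2] yaw 39.6 F [-1.   0.   5.5] M [ 0.019  0.141 -0.004] w 0.157
```

>>> send_rows(
  plan=[
    [[0,0,0],[0,0,-2],1],
    [[0,0,0],[0,0,-4],1],
    [[0,0,0],[0,0,-4],1],
  ],
)

```text
time: 10.82
ee_pos: [542.1, -11.8, 171.3]
ee_rot: [0.0, 0.928, 0.372, 0.0]
wrist_force: [0.3, -0.5, 5.8]
grip_width: 0.154
```

```bash
python3 o.py
```

```text
10.82 [542.1 -11.8 171.3] yaw 43.6 F [ 0.3 -0.5  5.8] M [0.063 0.05  0.022] w 0.154
```

>>> send_rows(
  plan=[
    [[0,0,-0.0004],[0,0,0],1],
    [[0,0,-0.0008],[0,0,0],1],
    [[0,0,-0.0008],[0,0,0],1],
  ],
)

```text
time: 11.07
ee_pos: [542.1, -11.8, 172.1]
ee_rot: [0.0, 0.929, 0.371, 0.0]
wrist_force: [0.2, 0.0, 4.0]
grip_width: 0.156
```

```bash
python3 o.py
```

```text
11.07 [542.1 -11.8 172.1] yaw 43.5 F [0.2 0.  4. ] M [0.075 0.059 0.026] w 0.156
```

>>> send_rows(
  plan=[
    [[0,0,-0.0007],[0,0,0],1],
    [[0,0,-0.0014],[0,0,0],1],
    [[0,0,-0.002],[0,0,0],1],
    [[0,0,-0.002],[0,0,0],1],
  ],
)

```text
time: 11.4
ee_pos: [542.0, -11.8, 173.9]
ee_rot: [0.0, 0.928, 0.372, 0.0]
wrist_force: [2.7, 0.2, 4.8]
grip_width: 0.16
```

```bash
python3 o.py
```

```text
11.4 [542.  -11.8 173.9] yaw 43.7 F [2.7 0.2 4.8] M [-0.026 -0.351 -0.085] w 0.16
```

The upward push continues while the cap rises, so it's free. I'll lift it gently.

>>> send_rows(
  plan=[
    [[0,0,-0.001],[0,0,0],1],
    [[0,0,-0.002],[0,0,0],1],
    [[0,0,-0.003],[0,0,0],1],
    [[0,0,-0.004],[0,0,0],1],
    [[0,0,-0.005],[0,0,0],1],
    [[0,0,-0.005],[0,0,0],1],
  ],
)

```text
time: 11.9
ee_pos: [541.7, -11.7, 178.5]
ee_rot: [-0.0, 0.928, 0.373, -0.0]
wrist_force: [0.1, -0.2, -1.0]
grip_width: 0.156
```

```bash
python3 o.py
```

```text
11.9 [541.7 -11.7 178.5] yaw 43.7 F [ 0.1 -0.2 -1. ] M [-0.047 -0.035  0.028] w 0.156
```

>>> send_rows(
  plan=[
    [[0,0,-0.015],[0,0,0],1],
    [[0,0,-0.035],[0,0,0],1],
    [[0,0,-0.06],[0,0,0],1],
    [[0,0,-0.085],[0,0,0],1],
    [[0,0,-0.11],[0,0,0],1],
    [[0,0,-0.12],[0,0,0],1],
    [[0,0,-0.12],[0,0,0],1],
  ],
)

```text
time: 12.48
ee_pos: [542.3, -11.8, 300.9]
ee_rot: [0.001, 0.928, 0.373, 0.001]
wrist_force: [0.3, -0.8, -1.7]
grip_width: 0.151
```

>>> send_rows(
  plan=[
    [[0.005,-0.02,0],[0,0,0],1],
    [[0.01,-0.045,0],[0,0,0],1],
    [[0.018,-0.075,0],[0,0,0],1],
    [[0.025,-0.105,0],[0,0,0],1],
    [[0.032,-0.135,0],[0,0,0],1],
    [[0.04,-0.165,0],[0,0,0],1],
    [[0.047,-0.195,0],[0,0,0],1],
    [[0.055,-0.225,0],[0,0,0],1],
    [[0.061,-0.25,0],[0,0,0],1],
    [[0.065,-0.27,0],[0,0,0],1],
    [[0.068,-0.284,0],[0,0,0],1],
    [[0.068,-0.284,0],[0,0,0],1],
  ],
)

```text
time: 13.48
ee_pos: [393.3, 242.0, 296.7]
ee_rot: [-0.0, 0.928, 0.374, -0.001]
wrist_force: [0.6, 0.2, -1.5]
grip_width: 0.152
```

>>> send_rows(
  plan=[
    [[0,0,0],[0,0,0],1],
    [[0,0,0],[0,0,0],1],
  ],
)

```text
time: 13.65
ee_pos: [394.8, 240.0, 297.5]
ee_rot: [0.0, 0.928, 0.373, -0.001]
wrist_force: [0.8, -0.2, -0.5]
grip_width: 0.153
```

```bash
python3 o.py
python3 - <<'E'
from h import *
import pickle
w=cam("wrist");t=cam("top");s=cam("scene");pickle.dump((w,s,t),open("w4.pkl","wb"))
print(proj(w,[452,294,12]))
o=np.zeros((600,800,3),np.uint8);o[:384,:512]=w["color"];o[:288,512:]=cv2.resize(s["color"][110:270,215:375],(288,288));o[300:588,512:]=cv2.resize(t["color"][100:260,130:290],(288,288))
cv2.imwrite("pics/c4.png",o[...,::-1])
E
```

```text
13.65 [394.8 240.  297.5] yaw 43.7 F [ 0.8 -0.2 -0.5] M [-0.018 -0.066  0.025] w 0.153
(np.float64(254.96124802966196), np.float64(81.36546671584917))
```

View pics/c4.png

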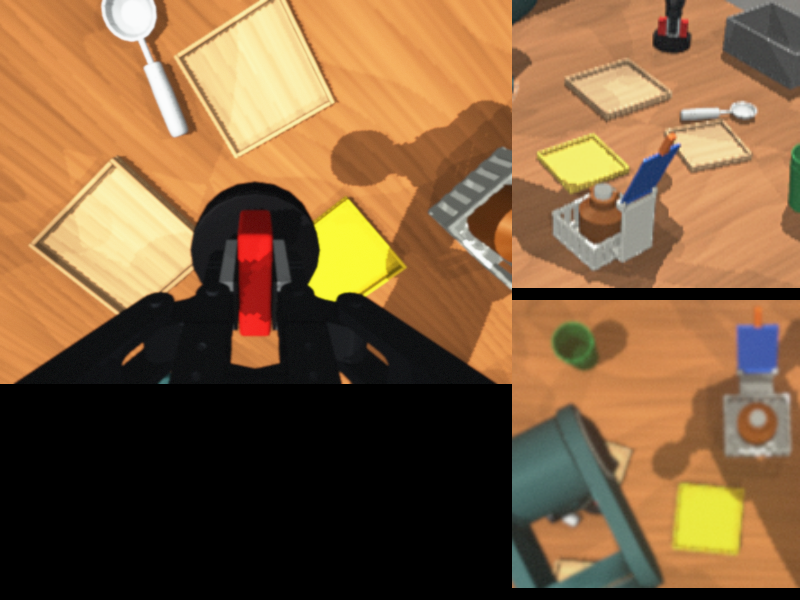

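The cap is held level, the jar is open and the guard is still back. The small tray's corners are at (178,57), (335,100) and (238,157), with the fourth just cut off at the top, and the spoon is beside it.

Run:
```python
from h import *
import pickle
w,s,t=pickle.load(open("w4.pkl","rb"))
L,Rr,B=[at(w,*p,10) for p in((178,57),(335,100),(238,157))]
print(L,Rr,B,"sides",np.linalg.norm(L-B),np.linalg.norm(Rr-B))
c=(L+Rr)/2;print("centre",c)
s=observe();d=Rq(s["ee_rot"]).as_matrix().T@(c-s["ee_pos"]);print("tool shift",d.round(1))
# edge check by mask
h=cv2.cvtColor(w["color"],cv2.COLOR_RGB2HSV)
print([h[v,u].tolist() for u,v in((250,80),(210,40),(150,60),(330,120),(160,230))])
```

```text
[415.4773897  365.71252741  10.        ] [496.26694341 220.98817575  10.        ] [381.92839108 252.74474311  10.        ] sides 117.84420052721619 118.66669338412565
centre [455.87216656 293.35035158  10.        ]
tool shift [ 81.1   3.3 288.2]
[[24, 82, 251], [16, 129, 184], [90, 1, 246], [15, 159, 237], [24, 82, 252]]
```

>>> send_rows(
  plan=[
    [[0.02,0.001,0.01],[0,0,0],1],
    [[0.045,0.002,0.02],[0,0,0],1],
    [[0.065,0.003,0.035],[0,0,0],1],
    [[0.081,0.003,0.055],[0,0,0],1],
    [[0.081,0.003,0.08],[0,0,0],1],
    [[0.081,0.003,0.105],[0,0,0],1],
    [[0.081,0.003,0.13],[0,0,0],1],
    [[0.081,0.003,0.15],[0,0,0],1],
    [[0.081,0.003,0.165],[0,0,0],1],
    [[0.081,0.003,0.176],[0,0,0],1],
    [[0.081,0.003,0.182],[0,0,0],1],
    [[0.081,0.003,0.182],[0,0,0],1],
  ],
)

```text
time: 14.8
ee_pos: [455.2, 293.8, 115.7]
ee_rot: [0.0, 0.928, 0.372, -0.001]
wrist_force: [-0.8, 0.2, -1.6]
grip_width: 0.158
```

>>> send_rows(
  plan=[
    [[0,0,0],[0,0,0],1],
    [[0,0,0],[0,0,0],1],
  ],
)

```text
time: 14.97
ee_pos: [455.7, 294.4, 117.8]
ee_rot: [-0.0, 0.928, 0.372, 0.001]
wrist_force: [0.7, 0.3, -0.4]
grip_width: 0.159
```

```bash
python3 o.py
```

```text
14.97 [455.7 294.4 117.8] yaw 43.7 F [ 0.7  0.3 -0.4] M [ 0.004  0.006 -0.06 ] w 0.159
```

>>> send_rows(
  plan=[
    [[0,0,0.003],[0,0,0],1],
    [[0,0,0.006],[0,0,0],1],
    [[0,0,0.009],[0,0,0],1],
    [[0,0,0.011],[0,0,0],1],
    [[0,0,0.013],[0,0,0],1],
    [[0,0,0.014],[0,0,0],1],
    [[0,0,0.014],[0,0,0],1],
  ],
)

```text
time: 15.55
ee_pos: [455.2, 294.2, 102.4]
ee_rot: [0.0, 0.928, 0.373, -0.0]
wrist_force: [1.0, 0.5, -1.1]
grip_width: 0.155
```

```bash
python3 o.py
```

```text
15.55 [455.2 294.2 102.4] yaw 43.7 F [ 1.   0.5 -1.1] M [-0.012  0.007  0.011] w 0.155
```

>>> send_rows(
  plan=[
    [[0,0,0.0005],[0,0,0],1],
    [[0,0,0.001],[0,0,0],1],
    [[0,0,0.001],[0,0,0],1],
  ],
)

```text
time: 15.8
ee_pos: [455.3, 294.3, 101.7]
ee_rot: [0.0, 0.928, 0.373, 0.0]
wrist_force: [-0.1, 0.2, -1.0]
grip_width: 0.158
```

```bash
python3 o.py
```

```text
15.8 [455.3 294.3 101.7] yaw 43.7 F [-0.1  0.2 -1. ] M [-0.03  -0.006 -0.03 ] w 0.158
```

>>> send_rows(
  plan=[
    [[0,0,0.0005],[0,0,0],1],
    [[0,0,0.001],[0,0,0],1],
    [[0,0,0.001],[0,0,0],1],
  ],
)

```text
time: 16.05
ee_pos: [455.2, 294.3, 100.6]
ee_rot: [-0.0, 0.928, 0.373, -0.0]
wrist_force: [-0.4, 0.4, -1.1]
grip_width: 0.157
```

```bash
python3 o.py
```

```text
16.05 [455.2 294.3 100.6] yaw 43.7 F [-0.4  0.4 -1.1] M [ 0.007 -0.04   0.032] w 0.157
```

>>> send_rows(
  plan=[
    [[0,0,0.0003],[0,0,0],1],
    [[0,0,0.0006],[0,0,0],1],
    [[0,0,0.0006],[0,0,0],1],
  ],
)

```text
time: 16.3
ee_pos: [455.2, 294.3, 100.1]
ee_rot: [-0.0, 0.928, 0.373, -0.0]
wrist_force: [-0.5, -0.1, -0.9]
grip_width: 0.152
```

```bash
python3 o.py
```

```text
16.3 [455.2 294.3 100.1] yaw 43.7 F [-0.5 -0.1 -0.9] M [-0.005 -0.073 -0.005] w 0.152
```

>>> send_rows(
  plan=[
    [[0,0,0.0003],[0,0,0],1],
    [[0,0,0.0006],[0,0,0],1],
    [[0,0,0.0006],[0,0,0],1],
  ],
)

```text
time: 16.55
ee_pos: [455.3, 294.3, 99.8]
ee_rot: [0.0, 0.928, 0.373, 0.0]
wrist_force: [-2.0, -2.1, 4.3]
grip_width: 0.154
```

```bash
python3 o.py
```

```text
16.55 [455.3 294.3  99.8] yaw 43.7 F [-2.  -2.1  4.3] M [-0.244  0.301  0.009] w 0.154
```

>>> send_rows(
  plan=[
    [[0,0,0.0003],[0,0,0],1],
    [[0,0,0.0005],[0,0,0],1],
    [[0,0,0.0005],[0,0,0],1],
  ],
)

```text
time: 16.8
ee_pos: [455.4, 294.3, 99.8]
ee_rot: [0.0, 0.928, 0.373, 0.0]
wrist_force: [-6.5, -4.3, 10.9]
grip_width: 0.156
```

```bash
python3 o.py
```

```text
16.8 [455.4 294.3  99.8] yaw 43.7 F [-6.5 -4.3 10.9] M [-0.513  0.882  0.036] w 0.156
```

Contact felt. I'll ease off, release and rise.

>>> send_rows(
  plan=[
    [[0,0,-0.0005],[0,0,0],1],
    [[0,0,-0.0005],[0,0,0],1],
    [[0,0,-0.0005],[0,0,0],0.6],
    [[0,0,-0.0005],[0,0,0],0.5],
    [[0,0,-0.0005],[0,0,0],0.2],
    [[0,0,-0.0005],[0,0,0],-0.2],
    [[0,0,-0.0005],[0,0,0],-0.2],
  ],
  force=20,
)

```text
time: 17.38
ee_pos: [455.2, 294.3, 99.4]
ee_rot: [-0.0, 0.928, 0.373, -0.0]
wrist_force: [0.3, 0.2, 0.4]
grip_width: 0.6
```

>>> send_rows(
  plan=[
    [[0,0,-0.01],[0,0,0],-0.2],
    [[0,0,-0.03],[0,0,0],-0.2],
    [[0,0,-0.06],[0,0,0],-0.2],
    [[0,0,-0.09],[0,0,0],-0.2],
    [[-0.03,0,-0.12],[0,0,0],-0.2],
    [[-0.06,0,-0.15],[0,0,0],-0.2],
    [[-0.08,0,-0.18],[0,0,0],-0.2],
    [[-0.08,0,-0.2],[0,0,0],-0.2],
    [[-0.08,0,-0.2],[0,0,0],-0.2],
    [[-0.08,0,-0.2],[0,0,0],-0.2],
    [[-0.08,0,-0.2],[0,0,0],-0.2],
  ],
)

```text
time: 18.3
ee_pos: [397.4, 239.0, 299.1]
ee_rot: [0.0, 0.928, 0.373, -0.0]
wrist_force: [-0.4, 0.0, -0.7]
grip_width: 0.602
```

```bash
python3 o.py
python3 - <<'E'
from h import *
import pickle
w=cam("wrist");t=cam("top");s=cam("scene");pickle.dump((w,s,t),open("w5.pkl","wb"))
print(proj(w,[455.9,293.4,24]))
o=np.zeros((600,800,3),np.uint8);o[:384,:512]=w["color"];o[:288,512:]=cv2.resize(s["color"][110:270,215:375],(288,288));o[300:588,512:]=cv2.resize(t["color"][100:260,130:290],(288,288))
cv2.imwrite("pics/c5.png",o[...,::-1])
E
```

```text
18.3 [397.4 239.  299.1] yaw 43.7 F [-0.4  0.  -0.7] M [-0.012  0.02   0.051] w 0.602
(np.float64(255.53023868588986), np.float64(80.47797071385217))
```

View pics/c5.png

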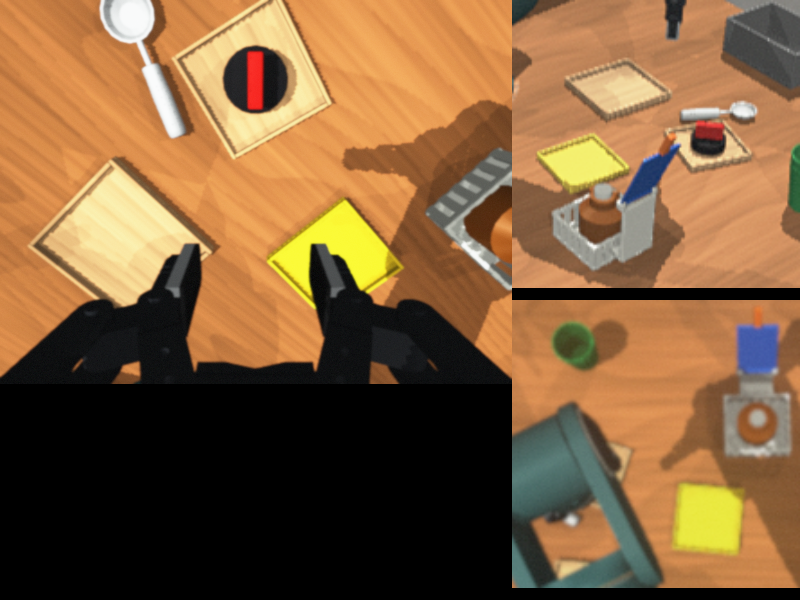

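The cap stands upright at (255,79), in the middle of the small tray. The guard is still leaning back and the jar is open. I'll hand it in.

Run:
```python
from h import *
print(sign_off())
```

```text
the job is handed in; nothing more can be done
None
```

The jar is open, the cap is in the small wooden tray, and the job was handed in at about 18 s of the 72 s allowed.

- **Guard:** I pinched the tab and swung the guard to about 2.0 rad. I then let go, and the last pictures show it still leaning back.
- **Cap:** I turned it anticlockwise by about 66°. At about 62–66° the upward push jumped to about 5.6 N, which I took as the lugs coming free. The firm stop was not reached. At every reading while turning and lifting, the forces were under 6 N.
- **Placing:** I lowered the cap in steps of about 0.5 mm. The last step pressed it onto the tray with about 11 N before I eased off and released.
- **Last checks:** In the wrist picture the cap stands upright within a pixel or two of where the tray's middle should appear. The spoon, yellow tray and large tray look unmoved. I did not check the pot or coffee jar again at the end. The robot is clear of everything.
- **Disagreement:** Taking the guard as level, the wrist and top views disagreed by about 7 mm. Combining the views showed it had started about 0.12 rad open, and I corrected for that before gripping the tab.

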